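Peel the top specimen tray off the clipped stack and hold it out

TASK

The orange specimen tray is clipped fast on top of a stack of nested trays. Take it by the upright tab at its corner and peel it off: lift that corner a good two finger-widths (about 4 cm) first while the opposite corner stays down on the stack, then take the whole tray away. Present it level, centred over the cork mat, its underside at least 12 cm above the worktop, and finish while still holding it there; leave the rest of the stack standing where it is, and do not disturb the tin or the two steel test pieces.

Things in the scene. Friction and masses are not known exactly. Their poses are not given: they have to be found in the camera images.
- tray: orange formed tray on top of the stack. Rim outline 110 (x) x 150 (y) mm, 24 mm high, about 90 g, rigid. Origin: centre of its underside, z up, 26 mm above the worktop at the start. A 6 mm lip turned down from the rim rests on the stack's rim. Each of four sprung balls (see stack) needs about 3 to 4 N upward to let go of its edge, within 4 mm of rise there; then it is loose.
- tray_tab (a point): top middle of the tray's upright orange tab: a ribbed plate 8 mm thick, 20 mm wide, rising 30 mm above the rim, at the tray's (-x, -y) corner, at (-45, -65, 54) mm in the tray frame. Its faces look along the tray's (1,1,0) direction: fingers from above close along it, 45 degrees between x and y. Rim top is 30 mm below this point.
- tray_far_corner (a point): the underside of the rim lip at the tray's corner (+x, +y), diagonally across from the tab: at (50, 70, 18) mm in the tray frame. This corner stays down while the tab corner is peeled up.
- stack: rest of the stack, loose, about 1.8 kg: three dark nested trays on a dark steel plate 130 x 170 x 8 mm. Origin: centre of the plate's underside; the orange tray sits centred and parallel on it. Top rim 44 mm up. Four steel clips, black heads, 62 mm high, at x = +-58 to 67, y = +-40 mm; their blue sprung balls (10 mm) reach 2 mm in over the orange tray's edge and give way outward.
- mat: the cork mat, 150 x 150 x 3 mm, fixed to the worktop; origin at the centre of its underside.
- cotton_tin: round tin with a green lid, 67 mm across, 40 mm high, loose, at the back; a bystander.
- round_piece: round steel test piece, 36 mm across, 22 mm high, loose, at the back; a bystander.
- flat_piece: square steel test piece, 40 x 40 x 12 mm, loose, at the back; a bystander.
There are look-alikes about, which are no part of the job. Leave any green look-alike of the tray alone.

How it is judged (in metres and radians):
On the way:
1. the tab corner has been peeled up at least 20 mm, held by the fingers, while the opposite corner is still down (within 8 mm of its seat) on the stack (z of tray_tab in the frame of stack above 0.1 m and z of tray_far_corner in the frame of stack below 0.052 m and horizontal distance between tray_tab and stack below 0.13 m and contact force between tray and the fingers above 0.5 N), for 0.1 s.
At the end, for the whole second after the job is handed in: The tray is held in the fingers over the mat: its centre within 45 mm of the mat's centre (seen from above), its underside at least 110 mm above the worktop, level within 15 degrees, still, touching nothing of the stack; the stack stands upright within 40 mm of where it was (horizontal distance between tray and mat below 0.045 m and height (world z) of each of tray, tray_far_corner above 0.11 m and height (world z) of tray_tab above 0.13 m and angle between tray's own z axis and vertical below 0.26 rad and contact force between tray and the fingers above 1 N and contact force between tray and stack below 0.1 N and linear speed of tray below 0.05 m/s and angle between stack's own z axis and vertical below 0.05 rad and height (world z) of stack below 0.006 m and distance of stack from where it was at the start of the episode below 0.04 m); the arm keeps its last pose, push and grip.
It fails at once if the rest of the stack is lifted, tipped or dragged away (height (world z) of stack above 0.025 m or angle between stack's own z axis and vertical above 0.17 rad or distance of stack from where it was at the start of the episode above 0.05 m).
It fails at once if the tray falls or is set down on the worktop or mat (height (world z) of tray below 0.015 m or contact force between tray and mat above 0.5 N).
It fails at once if a bystander is pushed more than 30 mm (distance of any of cotton_tin, round_piece, flat_piece from where it was at the start of the episode above 0.03 m).
It also fails if it takes over 38 s, if anything falls off the work surface, if the arm or the gripper's body presses on something with over 40 N, if the wrist force passes 120 N, or if a joint passes its speed limit or range.

ROBOT

A 6-joint arm with a two-finger parallel gripper is mounted at the origin on a cart in front of the work surface, level with it; the furniture and walls round the work are solid. World frame = base frame: x ahead of the robot, y to its left, z up, the work surface at z = 0. Lengths are in mm, angles in rad, forces in N, time in s.
With the tool pointing down it reaches from about 275 to 750 mm from the base axis. Payload 10.2 kg.
Tool frame: the origin (TCP) lies between the finger pads; the fingertips stand 19 mm ahead of it and the grasp point (between the pads) is the TCP; z points along the fingers, y is the line along which they close (so a half turn about z gives the same grasp; the last joint's range is limited). The gripper opens to 85 mm and grips with 20 to 120 N. Pads are 22 mm wide; open, the fingers measure 114 mm over their backs; the gripper's body (76 mm by 85 mm) begins 54 mm behind the grasp point. The pads swing forward as they close: fully open they stand 13 mm farther back than shut.
Start: joints at [1.018, 0.313, 1.498, -0, 1.331, -0.223], TCP at [170.036, 496.708, 250.294] pointing down, gripper open.
Joint ranges: [-2.94, 2.94], [-0.97, 2.17], [0.19, 2.56], [-1.23, 4.37], [0.02, 3.11], [-2.88, 2.88]. Speed limits (rad/s): [2.39, 2.39, 3.01, 3.14, 3.14, 3.14].

INTERFACE

Orientations are given as a unit quaternion [w, x, y, z].
In Python, from rig import sense, capture, finish_job gives the robot as it stands. The module is installed in compiled form; this text tells all that it offers.
- The arm moves only by the tool move_arm, never from a script. Its argument "moves" is a list of rows, each an object with "turn": the turn, a rotation vector about the tool's x, y, z in rad, a list of three; "translation": the shift along the tool's x, y, z in mm, a list of three; "hand": the opening, from 0 (shut) to 1 (fully open). In form: [{"turn": [wx, wy, wz], "translation": [x, y, z], "hand": hand}, ...]. A call has 1 to 10 rows; each row shifts and turns the commanded pose from where the row before left it, along the tool's axes as they then stand; what a row does not reach is not made up. A row lasts 1/12 s, in which the tool goes at most 41.7 mm and 7.16 degrees, less where a joint would pass 70% of its speed; a pose out of reach is approached as far as the arm can. A call with a gripper value outside its range is refused whole. The fingers move at their own pace and stop on an object; "grip_force" is the grip in N (left out, the last holds). Time passes only in rows, so rows that do not move let the fingers close. It gives the time, the measured TCP pose, the force, the opening and the grip force at its end, in the units of the state.
- sense(): the state, without advancing time (a new reading comes with each control period).
- capture(name): name is "scene" or "top" or "wrist"; returns a dict with "image" (400x640x3 uint8, blue, green, red), "z_map" (400x640 float32, mm along the optical axis (not along the pixel's ray), 0 where there is no reading), "vertical_fov" (degrees; the focal length in pixels is half the picture's height over the tangent of half this angle, whatever the lens; pixels are square), "cx", "cy" (the principal point, pixels), "R" (3x3) and "t" (3): a world point X has camera coordinates R X + t; the wrist camera has in their place "T_tool_cam" (4x4, takes a point from camera to tool coordinates, whose origin is the TCP and whose axes are the flange's). Camera axes: x right, y down, z forward; pixel columns grow to the right and rows downward; lengths in mm; the calibration is good to about 2 mm. A picture is of the moment at which its call begins: read the wrist's pose just before it.
- finish_job(): hands the job in; it is judged then, once.
The state is a dict: "time_s": time; "joints": joint angles; "dq": joint speeds; "tau": joint torques, N m; "eef_pos": TCP position; "ee_rot": TCP orientation; "force": force on the tool from outside, world axes, zero at the start; "wrist_torque": the same for the moment, N m; "grip_width": opening from 0.0 (shut) to 1.0 (fully open); "grip_force": force on a finger pad.
Only numpy, scipy, OpenCV 4.12 (cv2) and the standard library are available. Lean on these libraries where they do the work, as an engineer would, in place of code of your own. Each camera call takes 0.05 s, during which the arm holds its last target. There are 200 camera calls.

## Working session

There is one attempt and no reset: what is moved stays moved. The work goes in short steps, Python scripts to look and compute and a tool call to move; the robot and the scene stay as the last step left them, time stands still between calls to the robot, and variables do not carry over. Pictures are saved under pics/ and viewed, at most 10 in all, crops included, and the job is handed in when it is done.

Besides the shell and the picture viewer there is one more tool, called after ">>>" as name(argument=value, ...), one argument or row to a line, values as JSON. move_arm: Moves the arm, as the interface text tells. Its arguments: {"type":"object","properties":{"moves":{"type":"array","items":{"type":"object","properties":{"turn":{"type":"array","items":{"type":"number"}},"translation":{"type":"array","items":{"type":"number"}},"hand":{"type":"number"}}}},"grip_force":{"type":"number"}},"required":["moves"]}

```bash
mkdir -p pics; cat > h.py <<'E'
import numpy as np, cv2
from rig import sense, capture
def K(c): 
    return 200/np.tan(np.radians(c["vertical_fov"])/2)
def pts(c):
    f=K(c); v,u=np.mgrid[:400,:640]; z=c["z_map"]
    P=np.stack([(u-c["cx"])/f*z,(v-c["cy"])/f*z,z],-1)
    return (P-np.array(c["t"]))@np.array(c["R"])  # R^T(P-t)
E
python3 - <<'E'
from h import *
print(sense())
for n in("scene","top"):
    c=capture(n); cv2.imwrite(f"pics/{n}.png",c["image"]); np.save(n+".npy",c,allow_pickle=True)
    print(n,c["vertical_fov"],c["cx"],c["cy"],c["R"],c["t"])
E
```

```text
{'time_s': 0.0, 'joints': array([ 1.01761239e+00,  3.13471580e-01,  1.49843665e+00,  1.94361434e-05,
        1.33099665e+00, -2.23387901e-01]), 'dq': array([-0.00022228, -0.00111421,  0.00112323,  0.00052228, -0.00067411,
       -0.00059005]), 'tau': array([-6.82512073e-04, -4.12273264e+01, -2.59740329e+01, -2.56935182e-04,
        4.09498578e-03, -3.26303984e-05]), 'eef_pos': array([169.89850403, 496.50578363, 249.72417915]), 'ee_rot': array([-2.57142324e-04,  1.64153982e-01,  9.86434509e-01, -6.03699174e-04]), 'force': array([ 0.81658572, -0.33532021,  0.17986132]), 'wrist_torque': array([ 0.01849008,  0.02547595, -0.02683085]), 'grip_force': 0.0, 'grip_width': 1.0036794610150637}
scene 51.023140752389054 319.71098185525346 197.66363261510972 [[ 0.74468816 -0.66723045 -0.01559047]
 [-0.41620085 -0.44600233 -0.7923754 ]
 [ 0.52174361  0.59656135 -0.60983453]] [-391.90937631  348.83109053  872.6235956 ]
top 51.16911610190538 319.6435536699787 199.13447666036296 [[ 0.08699392 -0.99620787  0.0013899 ]
 [-0.97209453 -0.08519317 -0.21857346]
 [ 0.21786301  0.01766345 -0.97581951]] [  15.22786232  585.60408067 1052.18847941]
```

View pics/scene.png

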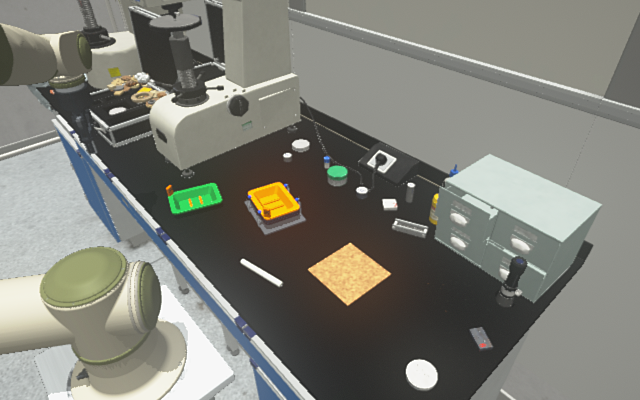

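View pics/top.png

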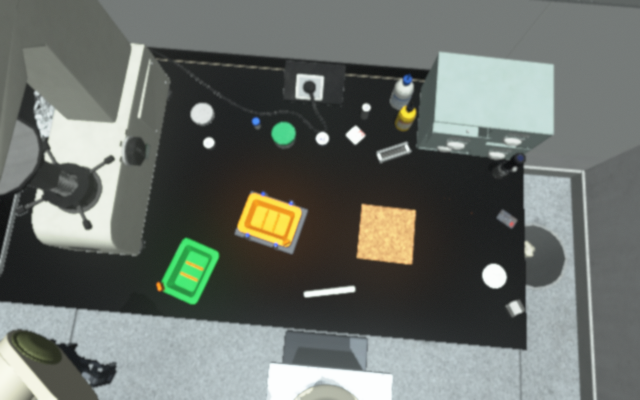

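The scene view shows the orange tray on its stack at (275,202), the green look-alike with an orange tab at (195,198), and the mat at (349,273). In the top view they are at (272,219), (190,270) and (387,234). Orange on the stack fits the description. Next I measure it and take an enlarged crop.

```bash
python3 - <<'E'
from h import *
C={n:np.load(n+".npy",allow_pickle=True).item() for n in("scene","top")}
for n,c in C.items():
    P=pts(c); hsv=cv2.cvtColor(c["image"],cv2.COLOR_BGR2HSV)
    ok=c["z_map"]>0
    m=cv2.inRange(hsv,(5,150,120),(28,255,255))>0
    roi=np.zeros_like(m); 
    if n=="scene": roi[175:225,240:305]=1
    else: roi[185:255,230:312]=1
    q=P[m&roi&ok]; print(n,"orange",len(q),np.percentile(q,[1,50,99],axis=0).round(0).tolist())
    hi=m&roi&ok&(P[...,2]>60); print(" tab>60",hi.sum(),np.argwhere(hi).mean(0) if hi.any() else None,P[hi].mean(0),P[hi].max(0),P[hi].min(0))
    rim=m&roi&ok&(abs(P[...,2]-50)<6)
    if rim.sum()>20: 
        r=cv2.minAreaRect(P[rim][:,:2].astype(np.float32)); print(" rim",r,rim.sum())
    sel=ok&(P[...,2]>-10)&(P[...,2]<80)
    mat=ok&(abs(P[...,2])<10)&(cv2.inRange(hsv,(5,60,120),(25,200,255))>0)
    R=np.zeros_like(m); 
    if n=="scene": R[235:310,300:400]=1
    else: R[195:275,350:425]=1
    r=cv2.minAreaRect(P[mat&R][:,:2].astype(np.float32)); print(" mat",r)
    bl=(cv2.inRange(hsv,(110,120,60),(130,255,255))>0)&roi
    k,l,s,ce=cv2.connectedComponentsWithStats(bl.astype(np.uint8))
    for i in range(1,k): print(" blue",ce[i],s[i,4],P[l==i].mean(0).round(0))
a=cv2.resize(C["scene"]["image"][170:240,230:320],None,fx=6,fy=6,interpolation=2)[:,:540]
b=cv2.resize(C["top"]["image"][180:260,225:315],None,fx=6,fy=6,interpolation=2)
a=cv2.resize(a,(400,311));b=cv2.resize(b,(400,356))
o=np.zeros((360,800,3),np.uint8);o[:311,:400]=a;o[:356,400:]=b
cv2.imwrite("pics/crop.png",o)
E
```

```text
scene orange 1241 [[453.0, 118.0, 2.0], [527.0, 208.0, 46.0], [608.0, 321.0, 79.0]]
 tab>60 46 [210.56521739 265.95652174] [458.16361486 143.79653918  73.84919888] [466.57710921 152.32505237  83.03910472] [451.86833383 134.40441928  60.32677157]
 rim ((518.38623046875, 197.18960571289062), (152.8339080810547, 111.5626449584961), 75.53770446777344) 611
 mat ((515.8707885742188, -121.61112976074219), (156.46771240234375, 155.12973022460938), 87.9887466430664)
 blue [285.125 184.875] 8 [584. 221.  58.]
 blue [249.  196.5] 6 [471. 248.  58.]
 blue [296.125 198.875] 8 [564. 144.  59.]
 blue [259.         211.71428571] 7 [452. 171.  57.]
top orange 2230 [[457.0, 121.0, 2.0], [521.0, 199.0, 41.0], [582.0, 278.0, 75.0]]
 tab>60 30 [242.3        285.46666667] [457.59304519 143.89327172  78.2961218 ] [463.5277265  153.17748179  85.90960717] [451.32899065 134.7168856   63.26749583]
 rim ((518.2454223632812, 196.56558227539062), (150.4096221923828, 108.9227066040039), 76.27685546875) 977
 mat ((515.2515258789062, -125.40149688720703), (155.2582550048828, 156.19580078125), 88.28910827636719)
 blue [262.63636364 192.90909091] 11 [590. 223.  47.]
 blue [290.5 202.5] 6 [570. 144.  48.]
 blue [246.875 235.125] 8 [470. 249.  59.]
 blue [275.5 244.5] 4 [451. 171.  61.]
```

View pics/crop.png

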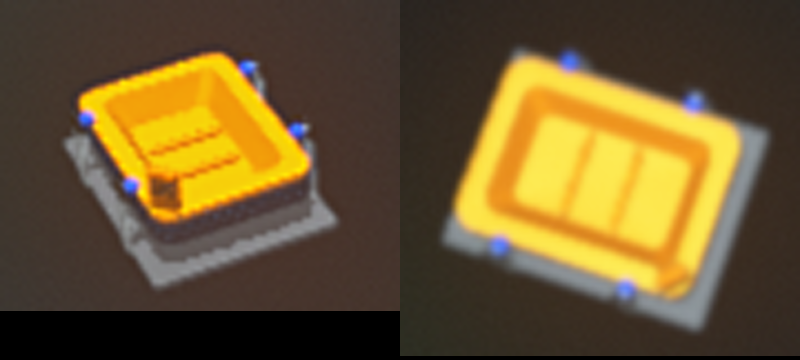

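The tray centre is (518,197) and its yaw is about -14°. The tab measures (458,144), the model predicts (458.6,144.7), so they agree. The tab is in the crop at (165,190) on the left and (672,275) on the right. The mat centre is (516,-123). I rotate first, then move over the tab.

>>> move_arm(
  moves=[
    {"turn": [0, 0, 0.117], "translation": [0, 0, 0], "hand": 1},
    {"turn": [0, 0, 0.117], "translation": [0, 0, 0], "hand": 1},
    {"turn": [0, 0, 0.117], "translation": [0, 0, 0], "hand": 1},
    {"turn": [0, 0, 0.117], "translation": [0, 0, 0], "hand": 1},
    {"turn": [0, 0, 0.117], "translation": [0, 0, 0], "hand": 1},
    {"turn": [0, 0, 0.117], "translation": [0, 0, 0], "hand": 1},
    {"turn": [0, 0, 0], "translation": [0, 0, 0], "hand": 1},
  ],
  grip_force=80,
)

```text
time_s: 0.68
eef_pos: [170.0, 496.6, 250.0]
ee_rot: [-0.0, 0.495, 0.869, -0.0]
force: [0.1, 0.1, -0.9]
grip_width: 0.998
grip_force: 0.0
```

>>> move_arm(
  moves=[
    {"turn": [0, 0, 0], "translation": [-30, 4, 0], "hand": 1},
    {"turn": [0, 0, 0], "translation": [-35, 5, 0], "hand": 1},
    {"turn": [0, 0, 0], "translation": [-35, 5, 0], "hand": 1},
    {"turn": [0, 0, 0], "translation": [-35, 5, 0], "hand": 1},
    {"turn": [0, 0, 0], "translation": [-35, 5, 0], "hand": 1},
    {"turn": [0, 0, 0], "translation": [-35, 5, 0], "hand": 1},
    {"turn": [0, 0, 0], "translation": [-35, 5, 0], "hand": 1},
    {"turn": [0, 0, 0], "translation": [-35, 5, 0], "hand": 1},
    {"turn": [0, 0, 0], "translation": [-35, 5, 0], "hand": 1},
    {"turn": [0, 0, 0], "translation": [-35, 5, 0], "hand": 1},
  ],
)

```text
time_s: 1.52
eef_pos: [389.9, 224.2, 250.3]
ee_rot: [-0.0, 0.492, 0.871, 0.0]
force: [0.3, 0.2, 0.5]
grip_width: 1.0
grip_force: 0.0
```

>>> move_arm(
  moves=[
    {"turn": [0, 0, 0], "translation": [-35, 6, 0], "hand": 1},
    {"turn": [0, 0, 0], "translation": [-35, 6, 20], "hand": 1},
    {"turn": [0, 0, 0], "translation": [-35, 6, 20], "hand": 1},
    {"turn": [0, 0, 0], "translation": [0, 0, 20], "hand": 1},
    {"turn": [0, 0, 0], "translation": [0, 0, 0], "hand": 1},
    {"turn": [0, 0, 0], "translation": [0, 0, 0], "hand": 1},
  ],
)

```text
time_s: 2.02
eef_pos: [458.0, 145.0, 190.0]
ee_rot: [-0.001, 0.492, 0.87, -0.001]
force: [-0.5, 0.5, 0.0]
grip_width: 1.001
grip_force: 0.0
```

```bash
cat >> h.py <<'E'
from scipy.spatial.transform import Rotation as Ro
def tool():
    s=sense(); q=s["ee_rot"]; return s, Ro.from_quat([q[1],q[2],q[3],q[0]]).as_matrix()
def wpts(c,s,R):
    f=K(c); v,u=np.mgrid[:400,:640]; z=c["z_map"]; T=np.array(c["T_tool_cam"])
    P=np.stack([(u-c["cx"])/f*z,(v-c["cy"])/f*z,z],-1)@T[:3,:3].T+T[:3,3]
    return P@R.T+s["eef_pos"]
E
python3 - <<'E'
from h import *
s,R=tool(); c=capture("wrist"); P=wpts(c,s,R)
cv2.imwrite("pics/w1.png",c["image"])
print(s["eef_pos"],R.round(3).tolist())
hsv=cv2.cvtColor(c["image"],cv2.COLOR_BGR2HSV)
m=(cv2.inRange(hsv,(5,150,80),(28,255,255))>0)&(c["z_map"]>0)
a=m&(P[...,2]>70)&(P[...,2]<95); q=P[a]
print(len(q),np.percentile(q,[2,50,98],axis=0),cv2.minAreaRect(q[:,:2].astype(np.float32)))
r=m&(abs(P[...,2]-50)<5); print(r.sum(),P[r][:,2].mean())
d=np.array([.458,.144,0])
print("tab in tool frame",(np.r_[cv2.minAreaRect(q[:,:2].astype(np.float32))[0],80]-s["eef_pos"])@R)
E
```

```text
[458.04010169 144.980948   190.04845517] [[-0.515, 0.857, -0.002], [0.857, 0.515, 0.0], [0.001, -0.002, -1.0]]
300 [[451.19948259 135.40606521  72.01671431]
 [457.54992244 144.85036605  80.0494168 ]
 [464.73191154 152.92833717  81.63887555]] ((458.27215576171875, 143.68653869628906), (7.559187889099121, 20.006786346435547), 30.918317794799805)
6580 49.49752281211704
tab in tool frame [ -1.34824382  -0.27057075 110.04772083]
```

View pics/w1.png

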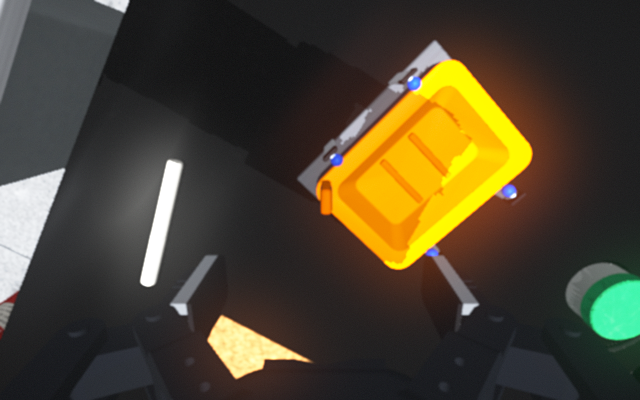

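The wrist view shows the tab at (326,198), with the fingers straddling its line. It measures 7.6 x 20 mm at 30.9°, with the top at z=80 and the rim at 49.5, all as expected. The offset is (-1.3,-0.3), so I descend 116 mm and close.

>>> move_arm(
  moves=[
    {"turn": [0, 0, 0], "translation": [-1, 0, 25], "hand": 1},
    {"turn": [0, 0, 0], "translation": [0, 0, 25], "hand": 1},
    {"turn": [0, 0, 0], "translation": [0, 0, 25], "hand": 1},
    {"turn": [0, 0, 0], "translation": [0, 0, 20], "hand": 1},
    {"turn": [0, 0, 0], "translation": [0, 0, 12], "hand": 1},
    {"turn": [0, 0, 0], "translation": [0, 0, 9], "hand": 1},
    {"turn": [0, 0, 0], "translation": [0, 0, 0], "hand": 1},
  ],
)

```text
time_s: 2.65
eef_pos: [458.7, 144.7, 74.1]
ee_rot: [-0.0, 0.492, 0.87, -0.0]
force: [0.3, 0.9, -0.2]
grip_width: 0.996
grip_force: 0.0
```

>>> move_arm(
  moves=[
    {"turn": [0, 0, 0], "translation": [0, 0, 0], "hand": 0.5},
    {"turn": [0, 0, 0], "translation": [0, 0, 0], "hand": 0.3},
    {"turn": [0, 0, 0], "translation": [0, 0, 0], "hand": 0},
    {"turn": [0, 0, 0], "translation": [0, 0, 0], "hand": 0},
    {"turn": [0, 0, 0], "translation": [0, 0, 0], "hand": 0},
    {"turn": [0, 0, 0], "translation": [0, 0, 0], "hand": 0},
    {"turn": [0, 0, 0], "translation": [0, 0, 0], "hand": 0},
    {"turn": [0, 0, 0], "translation": [0, 0, 0], "hand": 0},
    {"turn": [0, 0, 0], "translation": [0, 0, 0], "hand": 0},
    {"turn": [0, 0, 0], "translation": [0, 0, 0], "hand": 0},
  ],
)

```text
time_s: 3.48
eef_pos: [459.2, 144.1, 74.7]
ee_rot: [0.0, 0.493, 0.87, 0.0]
force: [-1.3, -0.8, 5.2]
grip_width: 0.076
grip_force: 78.8
```

>>> move_arm(
  moves=[
    {"turn": [0.01, 0, 0], "translation": [0, 0.3, -1.6], "hand": 0},
    {"turn": [0.01, 0, 0], "translation": [0, 0.3, -1.6], "hand": 0},
    {"turn": [0.01, 0, 0], "translation": [0, 0.3, -1.6], "hand": 0},
    {"turn": [0.01, 0, 0], "translation": [0, 0.3, -1.6], "hand": 0},
    {"turn": [0.01, 0, 0], "translation": [0, 0.3, -1.6], "hand": 0},
    {"turn": [0.01, 0, 0], "translation": [0, 0.3, -1.6], "hand": 0},
    {"turn": [0, 0, 0], "translation": [0, 0, 0], "hand": 0},
  ],
)

```text
time_s: 4.07
eef_pos: [461.1, 145.2, 84.3]
ee_rot: [-0.015, 0.493, 0.869, -0.026]
force: [0.7, -0.0, -0.5]
grip_width: 0.073
grip_force: 78.9
```

>>> move_arm(
  moves=[
    {"turn": [0.02, 0, 0], "translation": [0, 0.6, -3.2], "hand": 0},
    {"turn": [0.02, 0, 0], "translation": [0, 0.6, -3.2], "hand": 0},
    {"turn": [0.02, 0, 0], "translation": [0, 0.6, -3.2], "hand": 0},
    {"turn": [0.02, 0, 0], "translation": [0, 0.6, -3.2], "hand": 0},
    {"turn": [0.02, 0, 0], "translation": [0, 0.6, -3.2], "hand": 0},
    {"turn": [0, 0, 0], "translation": [0, 0, 0], "hand": 0},
  ],
)

```text
time_s: 4.57
eef_pos: [464.0, 147.6, 99.8]
ee_rot: [-0.041, 0.491, 0.867, -0.071]
force: [-6.0, 0.4, 2.6]
grip_width: 0.075
grip_force: 79.4
```

```bash
cat > look.py <<'E'
from h import *
import sys
s,R=tool(); print(s["time_s"],s["eef_pos"],s["force"],s["wrist_torque"],s["grip_width"],s["grip_force"])
print("tool axes",R.round(3).tolist())
ims=[]
for n in("scene","top"):
    c=capture(n);P=pts(c);hsv=cv2.cvtColor(c["image"],cv2.COLOR_BGR2HSV)
    m=(cv2.inRange(hsv,(12,180,150),(28,255,255))>0)&(c["z_map"]>0)&(P[...,2]>30)&(P[...,2]<300)
    k,l,st,ce=cv2.connectedComponentsWithStats(m.astype(np.uint8)); i=1+st[1:,4].argmax(); q=P[l==i]
    x0,y0=ce[i]; x0=int(np.clip(x0-65,0,510));y0=int(np.clip(y0-50,0,300))
    print(n,ce[i],len(q),np.percentile(q,[2,50,98],axis=0).round(0).tolist())
    bl=cv2.inRange(hsv,(110,120,60),(130,255,255))>0; bl[:,:240]=0; bl[:180]=0; bl[:,315:]=0; bl[260:]=0
    print(" balls",P[bl&(c["z_map"]>0)].mean(0).round(0))
    ims.append(cv2.resize(c["image"][y0:y0+100,x0:x0+130],(400,308),interpolation=cv2.INTER_CUBIC))
cv2.imwrite(sys.argv[1],np.hstack(ims))
E
python3 look.py pics/p1.png
```

```text
4.5667 [464.0356228  147.64375596  99.8299519 ] [-5.95047828  0.37441794  2.64632083] [0.09981971 0.71232964 0.02593006] 0.07477111334796822 79.35729146003723
tool axes [[-0.514, 0.847, -0.14], [0.858, 0.507, -0.083], [0.001, -0.162, -0.987]]
scene [281.39840637 198.38247012] 502 [[459.0, 119.0, 36.0], [545.0, 179.0, 54.0], [577.0, 246.0, 77.0]]
 balls [508. 205.  55.]
top [406.92805755 114.52517986] 139 [[823.0, -172.0, 76.0], [834.0, -151.0, 88.0], [851.0, -134.0, 102.0]]
 balls [nan nan nan]look.py:13: RuntimeWarning: Mean of empty slice.
  print(" balls",P[bl&(c["z_map"]>0)].mean(0).round(0))
  ret = um.true_divide(
```

View pics/p1.png

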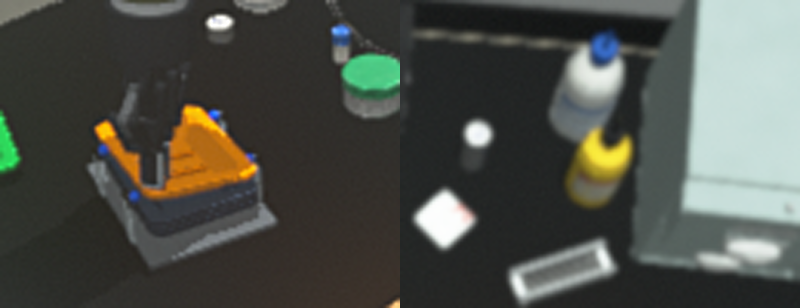

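The left (scene) half shows the fingers holding the tab at (155,160), that side of the tray tilted up, and the far corner at (255,170) still seated on the standing stack. I continue to about 40 mm, with less forward shift.

>>> move_arm(
  moves=[
    {"turn": [0.02, 0, 0], "translation": [0, 0, -3.2], "hand": 0},
    {"turn": [0.02, 0, 0], "translation": [0, 0, -3.2], "hand": 0},
    {"turn": [0.02, 0, 0], "translation": [0, 0, -3.2], "hand": 0},
    {"turn": [0.02, 0, 0], "translation": [0, 0.3, -3.2], "hand": 0},
    {"turn": [0.02, 0, 0], "translation": [0, 0.3, -3.2], "hand": 0},
    {"turn": [0, 0, 0], "translation": [0, 0, 0], "hand": 0},
    {"turn": [0, 0, 0], "translation": [0, 0, 0], "hand": 0},
    {"turn": [0, 0, 0], "translation": [0, 0, 0], "hand": 0},
  ],
)

```text
time_s: 5.33
eef_pos: [467.7, 149.4, 114.8]
ee_rot: [-0.064, 0.489, 0.863, -0.113]
force: [-2.5, 0.9, -1.7]
grip_width: 0.075
grip_force: 79.0
```

```bash
sed -i 's/ and (P/ and (P/; s/st\[1:,4\].argmax(); q/np.argmin(np.where(st[1:,4]>20,np.hypot(ce[1:,0]-(281 if n=="scene" else 300),ce[1:,1]-210),999)); q/' look.py; python3 look.py pics/p2.png 2>/dev/null
```

```text
5.3333 [467.65301223 149.42595931 114.78189162] [-2.46860432  0.88209793 -1.66545737] [0.24795358 0.1187522  0.10244025] 0.07450638466818403 78.97331357002258
tool axes [[-0.513, 0.829, -0.221], [0.858, 0.496, -0.132], [0.0, -0.257, -0.966]]
scene [275.55887522 195.5659051 ] 569 [[458.0, 119.0, 41.0], [536.0, 193.0, 63.0], [574.0, 271.0, 92.0]]
 balls [494. 213.  56.]
top [295.9382716  213.34567901] 81 [[509.0, 117.0, 71.0], [537.0, 125.0, 77.0], [556.0, 131.0, 85.0]]
 balls [nan nan nan]
```

View pics/p2.png

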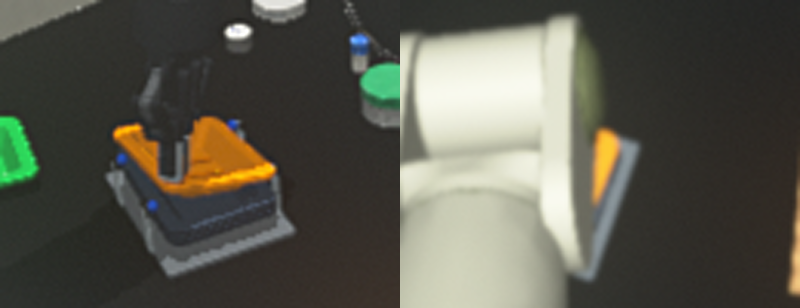

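The scene half shows the tray tilted about 15°, tab corner up 40 mm, and the far corner down at (272,170). I now lift straight up along world z, which is tool (0,-0.257,-0.966).

>>> move_arm(
  moves=[
    {"turn": [0, 0, 0], "translation": [0, -0.8, -2.9], "hand": 0},
    {"turn": [0, 0, 0], "translation": [0, -0.8, -2.9], "hand": 0},
    {"turn": [0, 0, 0], "translation": [0, -0.8, -2.9], "hand": 0},
    {"turn": [0, 0, 0], "translation": [0, -0.8, -2.9], "hand": 0},
    {"turn": [0, 0, 0], "translation": [0, -1.5, -5.8], "hand": 0},
    {"turn": [0, 0, 0], "translation": [0, -1.5, -5.8], "hand": 0},
    {"turn": [0, 0, 0], "translation": [0, -2.6, -9.7], "hand": 0},
    {"turn": [0, 0, 0], "translation": [0, -2.6, -9.7], "hand": 0},
    {"turn": [0, 0, 0], "translation": [0, -2.6, -9.7], "hand": 0},
    {"turn": [0, 0, 0], "translation": [0, 0, 0], "hand": 0},
  ],
)

```text
time_s: 6.27
eef_pos: [468.7, 149.5, 171.6]
ee_rot: [-0.062, 0.489, 0.863, -0.112]
force: [0.0, 0.1, 0.0]
grip_width: 0.076
grip_force: 79.0
```

>>> move_arm(
  moves=[
    {"turn": [0, 0, 0], "translation": [0, -2.6, -9.7], "hand": 0},
    {"turn": [0, 0, 0], "translation": [0, -4, -15], "hand": 0},
    {"turn": [0, 0, 0], "translation": [0, -4, -15], "hand": 0},
    {"turn": [0, 0, 0], "translation": [0, -4, -15], "hand": 0},
    {"turn": [-0.05, 0, 0], "translation": [0, 0, 0], "hand": 0},
    {"turn": [-0.05, 0, 0], "translation": [0, 0, 0], "hand": 0},
    {"turn": [-0.05, 0, 0], "translation": [0, 0, 0], "hand": 0},
    {"turn": [-0.05, 0, 0], "translation": [0, 0, 0], "hand": 0},
    {"turn": [-0.06, 0, 0], "translation": [0, 0, 0], "hand": 0},
    {"turn": [0, 0, 0], "translation": [0, 0, 0], "hand": 0},
  ],
)

```text
time_s: 7.1
eef_pos: [467.0, 149.0, 226.3]
ee_rot: [0.0, 0.493, 0.87, 0.001]
force: [-0.5, 0.1, -0.1]
grip_width: 0.073
grip_force: 78.9
```

```bash
python3 look.py pics/p3.png 2>/dev/null
```

```text
7.1 [467.04701448 149.01823282 226.28144153] [-0.45984238  0.09024293 -0.06956051] [-0.08872159  0.02714262 -0.02925212] 0.0729853391293608 78.90126943588257
tool axes [[-0.513, 0.858, 0.001], [0.858, 0.513, 0.001], [0.0, 0.002, -1.0]]
scene [278.85887709 155.85128983] 659 [[469.0, 122.0, 180.0], [554.0, 187.0, 198.0], [586.0, 253.0, 205.0]]
 balls [513. 197.  56.]
top [248.73148148 179.15740741] 108 [[577.0, 201.0, 199.0], [585.0, 237.0, 202.0], [593.0, 259.0, 206.0]]
 balls [457. 192.  67.]
```

View pics/p3.png

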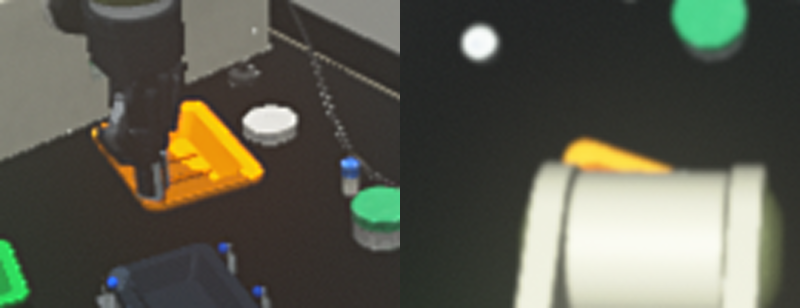

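The scene half shows the tray held level and clear at (180,160), with the dark stack still standing below at (185,280). I carry it to the mat: total tool shift is (-273,-176).

>>> move_arm(
  moves=[
    {"turn": [0, 0, 0], "translation": [-8, -5, 0], "hand": 0},
    {"turn": [0, 0, 0], "translation": [-16, -10, 0], "hand": 0},
    {"turn": [0, 0, 0], "translation": [-20, -13, 0], "hand": 0},
    {"turn": [0, 0, 0], "translation": [-20, -13, 0], "hand": 0},
    {"turn": [0, 0, 0], "translation": [-20, -13, 0], "hand": 0},
    {"turn": [0, 0, 0], "translation": [-20, -13, 0], "hand": 0},
    {"turn": [0, 0, 0], "translation": [-20, -13, 0], "hand": 0},
    {"turn": [0, 0, 0], "translation": [-20, -13, 0], "hand": 0},
    {"turn": [0, 0, 0], "translation": [-20, -13, 0], "hand": 0},
    {"turn": [0, 0, 0], "translation": [-20, -13, 0], "hand": 0},
  ],
)

```text
time_s: 8.03
eef_pos: [459.9, -71.4, 225.7]
ee_rot: [-0.001, 0.493, 0.87, -0.0]
force: [-0.4, 0.5, -1.5]
grip_width: 0.074
grip_force: 78.9
```

>>> move_arm(
  moves=[
    {"turn": [0, 0, 0], "translation": [-20, -13, 0], "hand": 0},
    {"turn": [0, 0, 0], "translation": [-20, -13, 0], "hand": 0},
    {"turn": [0, 0, 0], "translation": [-20, -13, 0], "hand": 0},
    {"turn": [0, 0, 0], "translation": [-16, -10, 0], "hand": 0},
    {"turn": [0, 0, 0], "translation": [-9, -6, 0], "hand": 0},
    {"turn": [0, 0, 0], "translation": [-4, -2, 0], "hand": 0},
    {"turn": [0, 0, 0], "translation": [0, 0, 0], "hand": 0},
    {"turn": [0, 0, 0], "translation": [0, 0, 0], "hand": 0},
    {"turn": [0, 0, 0], "translation": [0, 0, 0], "hand": 0},
    {"turn": [0, 0, 0], "translation": [0, 0, 0], "hand": 0},
  ],
)

```text
time_s: 8.87
eef_pos: [457.0, -174.5, 225.8]
ee_rot: [-0.0, 0.493, 0.87, 0.0]
force: [-0.6, 0.1, -0.5]
grip_width: 0.077
grip_force: 78.9
```

```bash
sed -i 's/281 if/370 if/; s/else 300/else 390/' look.py; python3 look.py pics/p4.png 2>/dev/null; python3 - <<'E'
from h import *
c=capture("scene");P=pts(c);cv2.imwrite("pics/s5.png",c["image"])
hsv=cv2.cvtColor(c["image"],cv2.COLOR_BGR2HSV)
m=(cv2.inRange(hsv,(12,180,150),(28,255,255))>0)&(c["z_map"]>0)&(P[...,2]>120)&(P[...,1]<0)&(P[...,0]<700)
q=P[m]; hi=q[q[:,2]>190]; print(len(hi),cv2.minAreaRect(hi[:,:2].astype(np.float32)))
A=np.c_[hi[:,:2],np.ones(len(hi))]; print("rim plane",np.linalg.lstsq(A,hi[:,2],rcond=None)[0])
E
```

```text
8.8667 [ 456.98811409 -174.51278855  225.82649774] [-0.59899527  0.0973785  -0.5060924 ] [-0.06914317  0.00854604  0.02526466] 0.0771811276233494 78.93647789955139
tool axes [[-0.514, 0.858, -0.0], [0.858, 0.514, 0.0], [0.0, -0.0, -1.0]]
scene [367.54770756 217.8983891 ] 807 [[456.0, -201.0, 179.0], [540.0, -159.0, 199.0], [571.0, -109.0, 204.0]]
 balls [515. 206.  50.]
top [391.52850627 217.4036488 ] 1754 [[470.0, -163.0, 177.0], [527.0, -108.0, 186.0], [576.0, -59.0, 204.0]]
 balls [527. 201.  50.]
915 ((506.1262512207031, -140.2468719482422), (193.88841247558594, 135.95193481445312), 61.6828727722168)
rim plane [-1.13271946e-01 -3.42813285e-02  2.55234772e+02]
```

View pics/s5.png

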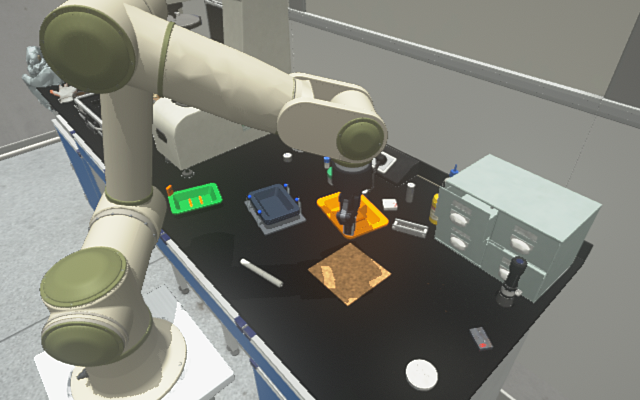

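The scene view shows the tray held level at (352,214), over the mat, which lies below it at (349,273). The stack is at (275,205), where it started. The tray centre comes out about 10 mm from the mat centre and the rim is at about z=200, so the underside is near 178 mm. Handing in.

```bash
python3 -c "
from rig import finish_job; print(finish_job())"
```

```text
the job is handed in; nothing more can be done
None
```

I peeled the orange tray up about 40 mm by its tab, lifted it clear, and handed the job in at about 9 s with it still gripped level over the mat, roughly 10 mm off centre and 175 mm up; the stack stayed in place, and no verdict was returned.

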